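Isolate the turntable and pull its fuse carrier

ROBOT

A 6-joint arm with a two-finger parallel gripper is mounted at the origin on a cart in front of the work surface, level with it; the furniture and walls round the work are solid. World frame = base frame: x ahead of the robot, y to its left, z up, the work surface at z = 0. Lengths are in m, angles in rad, forces in N, time in s.
With the tool pointing down it reaches from about 0.3 to 1 m from the base axis. Payload 5.1 kg.
Tool frame: the origin (TCP) lies midway between the tips of the shut fingers; the grasp point (between the pads) lies 19 mm behind it; z points along the fingers, y is the direction in which the jaws open and shut (so a half turn about z gives the same grasp; the last joint's range is limited). The gripper opens to 95 mm and grips with 3 to 60 N. Pads are 20 mm wide; open, the fingers measure 119 mm over their backs; the gripper's body (75 mm by 180 mm) begins 59 mm behind the grasp point.
Start: joints at [1.117, 0.124, 1.65, -0, 1.367, -0.083], TCP at [0.236, 0.606, 0.215] pointing down, gripper open.
Joint ranges: [-2.61, 2.61], [-1.02, 2.33], [0.03, 2.71], [-1.35, 4.49], [0.32, 2.68], [-2.91, 2.91]. Speed limits (rad/s): [2.57, 2.57, 3.14, 3.14, 3.14, 3.14].

INTERFACE

Orientations are given as a 3x3 rotation matrix whose columns are the frame's x, y, z axes.
In Python, from bench import env, imaging gives the robot as it stands.
- The arm moves only by the tool step_arm, never from a script. Its argument "series" is a list of rows, each an object of numbers: "gripper": the closure in counts, from 0 (fully open) to 255 (shut); "dx", "dy", "dz": the shift along the tool's x, y, z in units of 50 mm (1.0 is 50 mm); "rx", "ry", "rz": the turn, a rotation vector about the tool's x, y, z in units of 10 degrees (1.0 is 10 degrees). In form: [{"gripper": .., "dx": .., "dy": .., "dz": .., "rx": .., "ry": .., "rz": ..}, ...]. A call has 1 to 20 rows; each row is the pose to reach, as a shift and turn from the pose commanded when the call began, along the tool's axes at that moment; what a row does not reach only later rows make up. A row lasts 1/8 s, in which the tool goes at most 62.5 mm and 10.7 degrees, less where a joint would pass 70% of its speed; a pose out of reach is approached as far as the arm can. A call with a gripper value outside its range is refused whole. The fingers move at their own pace and stop on an object; "newtons" is the grip in N (left out, the last holds). Time passes only in rows, so rows that repeat a pose let the fingers close. It gives the time, the measured TCP pose, the force and the opening at its end, in the units of the state.
- env.state(): the state, without advancing time (a new reading comes with each control period).
- imaging.camera(name): name is "side" or "top" or "wrist"; returns a dict with "frame" (384x512x3 uint8, red, green, blue), "fx", "fy", "cx", "cy" (pixels), "extrinsics" (4x4, takes a point from camera to world coordinates). Camera axes: x right, y down, z forward; pixel columns grow to the right and rows downward; lengths in m; the calibration is good to about 2 mm. A picture is of the moment at which its call begins. There is no depth.
- env.hand_in(): hands the job in, once; it reports no verdict.
The state is a dict: "time": time; "joint_positions": joint angles; "qd": joint speeds; "joint_efforts": joint torques, N m; "ee_pos": TCP position; "eef_rot": TCP orientation; "force": force on the tool from outside, world axes, zero at the start; "wrist_torque": the same for the moment, N m; "opening": finger opening in m.
Only numpy, scipy, OpenCV 4.12 (cv2) and the standard library are available. Lean on these libraries where they do the work, as an engineer would, in place of code of your own. Each camera call takes 0.05 s, during which the arm holds its last target.

TASK

Isolate the turntable before it is serviced: take the red plate by its grip bar, drop its hole over the upright post on the grey fuse box so that the plate lies flat on the box, and let it go. Then pinch the two side catches of the yellow fuse carrier together, draw it straight up out of its socket, and finish still holding it in the gripper, upright, still and about 10 cm above where it sat, with nothing else touching it. Leave the blue carrier plugged in, the plate on its post, and the other things on the table where they lie.

Things in the scene. Friction and masses are not known exactly. Their poses are not given: they have to be found in the camera images.
- fuse_box: Grey steel fuse box fixed on the table, 140 (x) x 200 (y) x 55 mm high; its place and yaw vary. Origin: centre of its underside, on the table; z up. Its top is flat at 55 mm. Two carrier sockets in the top, at (-32, -50) mm and (+32, -50) mm in its own x, y; the upright post stands at (0, +35) mm.
- post (a point): Foot of the fuse box's upright steel post: centre of the post at the level of the box top. The post is 9 mm thick, rises 33 mm above the box top and has a tapered tip.
- plate_grip (a point): Centre of the grip bar on the loose red isolation plate (70 g), which starts flat on the table. Plate 100 (x) x 44 (y) x 5 mm; bar on it 36 (x) x 14 (y) x 20 mm high, from 5 to 25 mm above the plate's underside; this point is 15 mm above the underside. x points along the plate toward the hole, z up. Grip the bar across its 14 mm width (y).
- plate_hole (a point): Centre of the 18 mm round through hole in the red plate, 42 mm from plate_grip along the plate's +x, 2.5 mm above the plate's underside; same axes as plate_grip.
- yellow_carrier_grip (a point): Mid-point between the catch pads of the yellow fuse carrier (loose, 0.17 kg, black with yellow cap and catches), which sits in either socket. Axes as the fuse box: z up, y toward the left catch. 36 mm along x. Seated, this point is 23 mm above the box top, the carrier's top 48 mm. Pads on its +y and -y sides: 24 mm wide, 6 to 40 mm above the box top, 54 mm over both released, 40 mm pinched.
- yellow_carrier_left (a joint): The yellow carrier's catch on its +y side: m pressed inward, 0 released to 0.007 at the stop; sprung, 2.4 N at rest, 6.6 N at the stop. Its barb hooks under the box lid until pressed in about 4 mm; both catches must be in for the carrier to come out, which it does after rising 28 mm.
- yellow_carrier_right (a joint): The yellow carrier's catch on its -y side, same values.
- blue_carrier_grip (a point): The same point of the blue fuse carrier, which sits in the other socket and is the same but for its colour. To be left plugged in.
- tape_measure: Yellow tape measure, 66 x 99 x 38 mm, origin at the centre of its underside. Bystander.
- pliers: Pliers with blue handles, 40 x 174 x 12 mm, origin at the centre of its underside. Bystander.
- nozzle_1: Small copper torch nozzle standing up, 23 x 21 x 46 mm, origin at the centre of its underside. Bystander.
There are look-alikes about, which are no part of the job. Leave any pink look-alike of the part that bears yellow_carrier_grip alone.

How it is judged:
By the outcome, as a careful person would: the job done as asked, in the order asked, and still so for the second after the job is handed in, while the arm keeps its last pose, push and grip.
It also fails if it takes over 51 s, if anything falls off the work surface, if the arm or the gripper's body presses on something with over 40 N, if the wrist force passes 120 N, or if a joint passes its speed limit or range.

## Working session

There is one attempt and no reset: what is moved stays moved. The work goes in short steps, Python scripts to look and compute and a tool call to move; the robot and the scene stay as the last step left them, time stands still between calls to the robot, and variables do not carry over. Pictures are saved under pics/ and viewed, and the job is handed in when it is done.

Besides the shell and the picture viewer there is one more tool, called after ">>>" as name(argument=value, ...) on one line, values as JSON. step_arm: Moves the arm, as the interface text tells. Its arguments: {"type":"object","properties":{"series":{"type":"array","items":{"type":"object","properties":{"gripper":{"type":"number"},"dx":{"type":"number"},"dy":{"type":"number"},"dz":{"type":"number"},"rx":{"type":"number"},"ry":{"type":"number"},"rz":{"type":"number"}}}},"newtons":{"type":"number"}},"required":["series"]}

```bash
ls; mkdir -p pics; python3 - <<'E'
from bench import env, imaging
import cv2
print(env.state())
for n in ["side","top","wrist"]:
    c=imaging.camera(n); cv2.imwrite(f"pics/a_{n}.png",c["frame"][:,:,::-1])
    print(n,c["fx"],c["fy"],c["cx"],c["cy"],c["extrinsics"].tolist() if hasattr(c["extrinsics"],'tolist') else c["extrinsics"])
E
```

```text
pics
{'time': 0.0, 'joint_positions': array([ 1.11743037e+00,  1.24494061e-01,  1.65163481e+00, -9.44089050e-06,
        1.36748507e+00, -8.26154650e-02]), 'qd': array([ 1.33174483e-03, -1.60208653e-03,  8.78877991e-07, -3.00060222e-04,
       -3.27211390e-03,  6.42429457e-04]), 'joint_efforts': array([-9.48063644e-04, -4.17596269e+01, -3.59935784e+01,  7.73613760e-02,
        4.91008151e-02, -1.39869776e-04]), 'ee_pos': array([0.23526976, 0.60525865, 0.21341735]), 'eef_rot': array([[-9.32056317e-01,  3.62312369e-01, -8.76999832e-04],
       [ 3.62313396e-01,  9.32054551e-01, -1.82114379e-03],
       [ 1.57588766e-04, -2.01515736e-03, -9.99997957e-01]]), 'force': array([0.42630496, 0.02961809, 0.26110031]), 'wrist_torque': array([-0.00266721, -0.03275982,  0.00383887]), 'opening': 0.0948935081850053}
side 426.09143197473134 426.09143197473134 255.4703051220243 196.4813418076074 [[0.8934946949394628, -0.18734608682872853, 0.4081282566363155, 0.10332889391417796], [-0.4482611013827634, -0.3174266986599506, 0.8356448264453963, -0.8941292159539046], [-0.027003983079310227, -0.9295922411077919, -0.3675990345064101, 0.4647479849832821], [0.0, 0.0, 0.0, 1.0]]
top 385.4711908708317 385.4711908708317 250.8477130086811 193.46532629018765 [[-0.026191423292418595, -0.9848752307293558, 0.17127401799956612, 0.3989548988504628], [-0.9995819606376241, 0.0279007037697188, 0.007579887663934617, -0.005665016254491939], [-0.012243909251575551, -0.1710038906719749, -0.9851942732584709, 0.9134415382184979], [0.0, 0.0, 0.0, 1.0]]
wrist 271.1072658310263 271.1072658310263 254.3028633729916 194.65849769410977 [[0.3627565987557622, 0.9039402619515441, 0.22649426677539228, 0.17271612693493169], [0.9318826819152969, -0.35148141206191463, -0.08975234883452582, 0.6322844300491439], [-0.0015222370061047268, 0.24362434155464477, -0.9698684771640748, 0.3847767696809269], [0.0, 0.0, 0.0, 1.0]]
```

View pics/a_top.png

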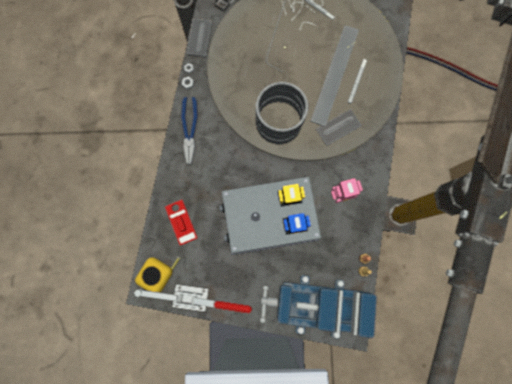

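View pics/a_side.png

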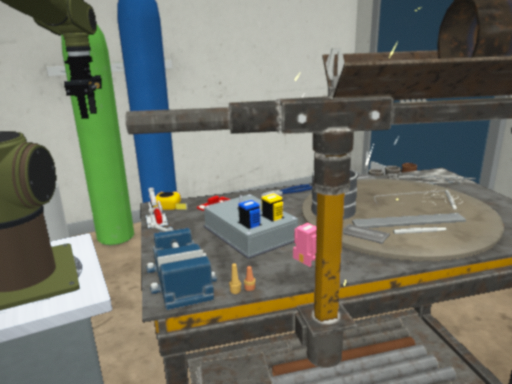

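View pics/a_wrist.png

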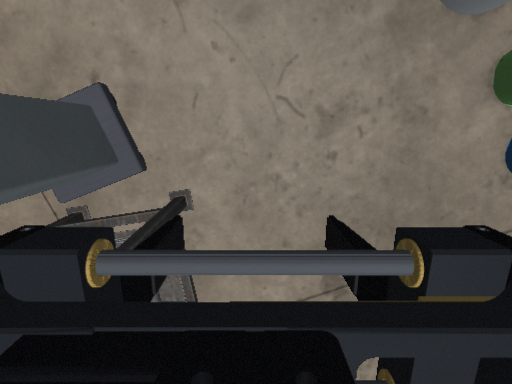

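The top view shows the red plate at about (181,222), the box at (270,214) with its post at (255,216), the yellow carrier at (291,193), the blue at (297,223) and a pink look-alike at (347,189). I'll enlarge to confirm.

```bash
python3 - <<'E'
import cv2
a=cv2.imread("pics/a_top.png")
cv2.imwrite("pics/b.png",cv2.resize(a[160:270,140:340],None,fx=4,fy=4,interpolation=cv2.INTER_CUBIC))
a=cv2.imread("pics/a_side.png")
cv2.imwrite("pics/c.png",cv2.resize(a[170:290,140:340],None,fx=4,fy=4,interpolation=cv2.INTER_CUBIC))
E
```

```text
(no output)
```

View pics/b.png

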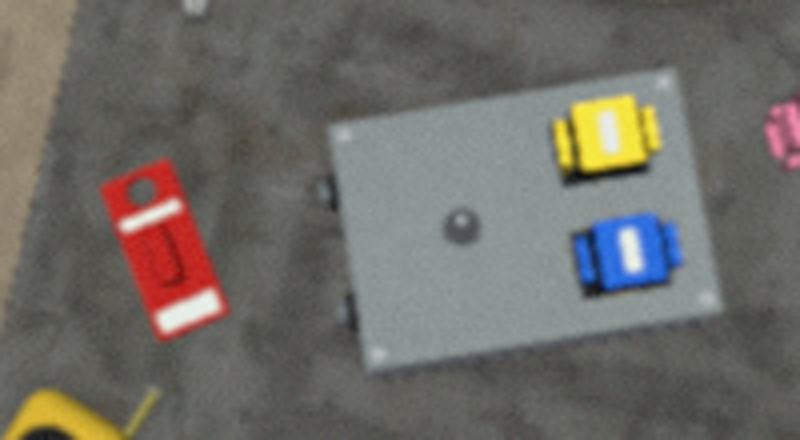

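View pics/c.png

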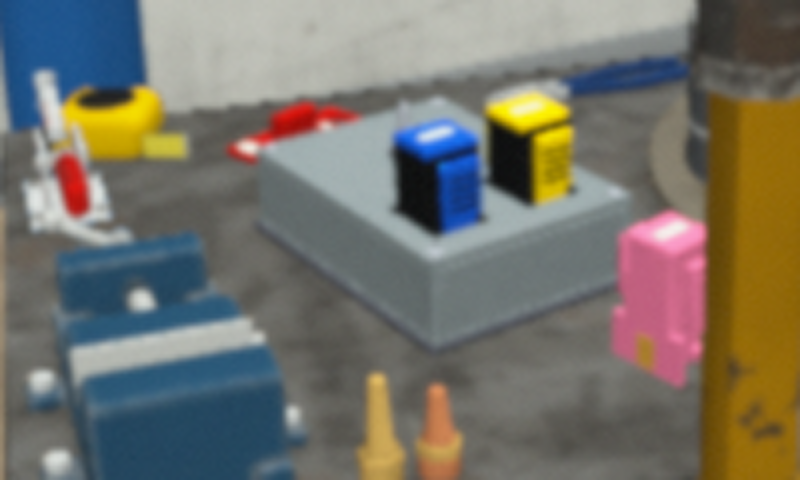

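Confirmed: the plate's hole is at its upper end (crop 142,190). The yellow carrier is in the socket farther from the robot, and the pink part is off the box. Now I'll measure.

```bash
cat > h.py <<'E'
import numpy as np, cv2
from bench import env, imaging
def ray(c,u,v,z):
    E=np.array(c["extrinsics"]); d=E[:3,:3]@np.array([(u-c["cx"])/c["fx"],(v-c["cy"])/c["fy"],1]); o=E[:3,3]
    return o+d*(z-o[2])/d[2]
def proj(c,p):
    E=np.array(c["extrinsics"]); q=E[:3,:3].T@(np.array(p)-E[:3,3]); return np.array([c["cx"]+c["fx"]*q[0]/q[2],c["cy"]+c["fy"]*q[1]/q[2]])
def fit(model,pts): # 2D rigid
    m=model.mean(0);p=pts.mean(0);H=(model-m).T@(pts-p);a=np.arctan2(H[0,1]-H[1,0],H[0,0]+H[1,1])
    R=np.array([[np.cos(a),-np.sin(a)],[np.sin(a),np.cos(a)]]);t=p-R@m
    return a,t,np.linalg.norm(model@R.T+t-pts,axis=1)
E
python3 - <<'E'
from h import *
c=imaging.camera("top"); f=c["frame"]; hsv=cv2.cvtColor(f,cv2.COLOR_RGB2HSV)
# box
px=np.array([(330,125),(675,68),(722,312),(370,372)])/4+[140,160]
px-= .375
P=np.array([ray(c,u,v,.055)[:2] for u,v in px])
M=np.array([(.07,.1),(.07,-.1),(-.07,-.1),(-.07,.1)])
a,t,r=fit(M,P); print("box handpick",np.degrees(a),t,r)
reg=np.zeros(f.shape[:2],np.uint8);reg[165:260,210:330]=1
hh=hsv.astype(int)
m=((hh[...,2]>105)&(reg>0)|((hh[...,1]>150)&(hh[...,2]>90)&(reg>0))).astype(np.uint8)
n,l,s,ce=cv2.connectedComponentsWithStats(m); k=1+s[1:,4].argmax(); print(s[k])
cn=max(cv2.findContours((l==k).astype(np.uint8),0,1)[0],key=cv2.contourArea); 
W=np.array([ray(c,u,v,.055)[:2] for u,v in cn[:,0]],np.float32); print("box rect",cv2.minAreaRect(W))
R=np.array([[np.cos(a),-np.sin(a)],[np.sin(a),np.cos(a)]])
for nme,q in dict(post=(0,.035),far=(.032,-.05),near=(-.032,-.05)).items():
    w=R@q+t; print(nme,w, 'px',proj(c,[*w,.055]),proj(c,[*w,.088 if nme=='post' else .103]))
ym=cv2.inRange(hsv,(22,150,120),(35,255,255))*reg; ys,xs=np.nonzero(ym); print("yellow mean px",xs.mean(),ys.mean(), ray(c,xs.mean(),ys.mean(),.1))
# plate
reg[:]=0;reg[190:250,155:205]=1
rm=((((hh[...,0]<8)|(hh[...,0]>172))&(hh[...,1]>130)&(hh[...,2]>90)|(hh[...,2]>160))&(reg>0)).astype(np.uint8)
cn=max(cv2.findContours(rm,0,1)[0],key=cv2.contourArea)
W=np.array([ray(c,u,v,.005)[:2] for u,v in cn[:,0]],np.float32); print("plate rect",cv2.minAreaRect(W))
mp=np.array([ray(c,u,v,.005) [:2] for u,v in np.argwhere(rm)[:,::-1]]);print("plate centroid",mp.mean(0),len(mp))
for uv in [(142,190)]: print("hole",ray(c,uv[0]/4+139.6,uv[1]/4+159.6,.005))
d=np.array([(103,185),(169,158),(228,312),(161,339)])/4+[139.6,159.6]
D=np.array([ray(c,u,v,.005)[:2] for u,v in d])
a2,t2,r2=fit(np.array([(.05,.022),(.05,-.022),(-.05,-.022),(-.05,.022)]),D);print("plate handpick",np.degrees(a2),t2,r2)
print("tool yaw x axis",env.state()['eef_rot'][:,0])
E
```

```text
box handpick 7.991098055159204 [ 0.50030347 -0.0422457 ] [0.00073931 0.00074505 0.00138682 0.00141324]
[ 222  176   99   77 5581]
box rect ((0.501294732093811, -0.042912304401397705), (0.14361698925495148, 0.20854134857654572), 7.6604485511779785)
post [ 0.49543779 -0.00758556] px [255.27509567 216.58694378] [255.26086359 214.8712703 ]
far [ 0.5389437  -0.08731157] px [290.08127832 196.41365375] [292.06325032 192.73320188]
near [ 0.47556516 -0.0962088 ] px [295.32104688 224.37746018] [297.63529263 222.2782457 ]
yellow mean px 291.14285714285717 193.794425087108 [ 0.53721508 -0.08554602  0.1       ]
plate rect ((0.49344030022621155, 0.16950760781764984), (0.1010972410440445, 0.04581113159656525), 21.048463821411133)
plate centroid [0.49168674 0.1686668 ] 776
hole [0.52902802 0.18266001 0.005     ]
plate handpick 20.825938443904914 [0.49411329 0.16873976] [0.00114049 0.00103229 0.00109937 0.00123959]
tool yaw x axis [-9.32039954e-01  3.62355502e-01  1.22040402e-04]
```

```bash
cat >> h.py <<'E'
from scipy.spatial.transform import Rotation as Ro
def go(p,yawdeg):
    s=env.state();R=s['eef_rot'];y=np.radians(yawdeg);c,n=np.cos(y),np.sin(y)
    T=np.array([[c,n,0],[n,-c,0],[0,0,-1]])
    d=R.T@(np.array(p)-s['ee_pos'])/.05; r=np.degrees(Ro.from_matrix(R.T@T).as_rotvec())/10
    print("t",round(s['time'],2),"d",d.round(3),"r",r.round(3),"F",s['force'].round(1),"op",round(s['opening'],4))
E
python3 -c "
from h import *
go([.490,.168,.16],201)"
```

```text
t 0.2 d [-7.917 -6.308  1.084] r [-7.000e-03 -3.000e-03 -4.224e+00] F [ 0.  -0.2  0.5] op 0.0951
```

>>> step_arm(series=[{"gripper": 0,"dx": -7.92,"dy": -6.31,"dz": 1.08,"rz": -4.22},{"gripper": 0,"dx": -7.92,"dy": -6.31,"dz": 1.08,"rz": -4.22},{"gripper": 0,"dx": -7.92,"dy": -6.31,"dz": 1.08,"rz": -4.22},{"gripper": 0,"dx": -7.92,"dy": -6.31,"dz": 1.08,"rz": -4.22},{"gripper": 0,"dx": -7.92,"dy": -6.31,"dz": 1.08,"rz": -4.22},{"gripper": 0,"dx": -7.92,"dy": -6.31,"dz": 1.08,"rz": -4.22},{"gripper": 0,"dx": -7.92,"dy": -6.31,"dz": 1.08,"rz": -4.22},{"gripper": 0,"dx": -7.92,"dy": -6.31,"dz": 1.08,"rz": -4.22},{"gripper": 0,"dx": -7.92,"dy": -6.31,"dz": 1.08,"rz": -4.22},{"gripper": 0,"dx": -7.92,"dy": -6.31,"dz": 1.08,"rz": -4.22},{"gripper": 0,"dx": -7.92,"dy": -6.31,"dz": 1.08,"rz": -4.22},{"gripper": 0,"dx": -7.92,"dy": -6.31,"dz": 1.08,"rz": -4.22}])

```text
invalid input at $.series[0]: expected keys gripper, dx, dy, dz, rx, ry, rz
```

```bash
python3 - <<'E'
from h import *
go([.490,.168,.16],201)
c=imaging.camera("wrist");cv2.imwrite("pics/w1.png",c["frame"][:,:,::-1])
print(env.state()['joint_positions'].round(2),proj(c,[.49,.168,.025]),proj(c,[.529,.183,.005]))
E
```

```text
t 0.2 d [-7.917 -6.308  1.084] r [-7.000e-03 -3.000e-03 -4.224e+00] F [ 0.  -0.2  0.5] op 0.0951
[ 1.12  0.12  1.65 -0.    1.37 -0.08] [ 68.36641091 406.95327057] [ 94.17046138 409.1899706 ]
```

View pics/w1.png

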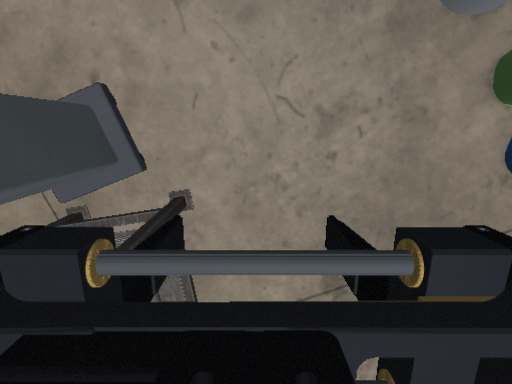

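The arm has not moved, because every row must carry all seven keys.

>>> step_arm(series=[{"gripper": 0,"dx": -7.92,"dy": -6.31,"dz": 1.08,"rx": 0,"ry": 0,"rz": -4.22},{"gripper": 0,"dx": -7.92,"dy": -6.31,"dz": 1.08,"rx": 0,"ry": 0,"rz": -4.22},{"gripper": 0,"dx": -7.92,"dy": -6.31,"dz": 1.08,"rx": 0,"ry": 0,"rz": -4.22},{"gripper": 0,"dx": -7.92,"dy": -6.31,"dz": 1.08,"rx": 0,"ry": 0,"rz": -4.22},{"gripper": 0,"dx": -7.92,"dy": -6.31,"dz": 1.08,"rx": 0,"ry": 0,"rz": -4.22},{"gripper": 0,"dx": -7.92,"dy": -6.31,"dz": 1.08,"rx": 0,"ry": 0,"rz": -4.22},{"gripper": 0,"dx": -7.92,"dy": -6.31,"dz": 1.08,"rx": 0,"ry": 0,"rz": -4.22},{"gripper": 0,"dx": -7.92,"dy": -6.31,"dz": 1.08,"rx": 0,"ry": 0,"rz": -4.22},{"gripper": 0,"dx": -7.92,"dy": -6.31,"dz": 1.08,"rx": 0,"ry": 0,"rz": -4.22},{"gripper": 0,"dx": -7.92,"dy": -6.31,"dz": 1.08,"rx": 0,"ry": 0,"rz": -4.22},{"gripper": 0,"dx": -7.92,"dy": -6.31,"dz": 1.08,"rx": 0,"ry": 0,"rz": -4.22},{"gripper": 0,"dx": -7.92,"dy": -6.31,"dz": 1.08,"rx": 0,"ry": 0,"rz": -4.22}])

```text
time: 1.75
ee_pos: [0.4898, 0.1696, 0.1609]
eef_rot: [[-0.933, -0.36, 0.0], [-0.36, 0.933, 0.0], [-0.0, 0.0, -1.0]]
force: [-1.3, -0.1, -0.4]
opening: 0.0947
```

```bash
python3 - <<'E'
from h import *
go([.490,.168,.16],201)
c=imaging.camera("wrist");cv2.imwrite("pics/w2.png",c["frame"][:,:,::-1])
print(env.state()['joint_positions'].round(2),proj(c,[.49,.168,.025]),proj(c,[.529,.183,.005]))
E
```

```text
t 1.75 d [ 0.008 -0.032  0.018] r [0.001 0.002 0.008] F [-1.3 -0.1 -0.4] op 0.0947
[ 0.23 -0.13  2.    0.    1.28 -1.71] [251.4826075  185.43723402] [251.70819719 214.34975344]
```

View pics/w2.png

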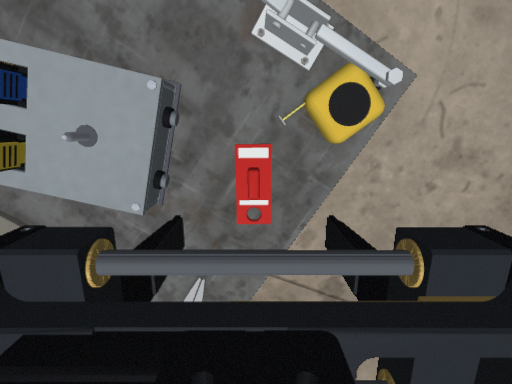

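The wrist view shows the plate aligned with the tool: bar at (253,184), hole at (254,214), post foot near (88,133). I'll measure all three from this one view.

```bash
python3 - <<'E'
from h import *
c=imaging.camera("wrist");f=c["frame"];hsv=cv2.cvtColor(f,cv2.COLOR_RGB2HSV).astype(int)
reg=np.zeros(f.shape[:2],bool);reg[135:232,225:285]=1
m=(((((hsv[...,0]<8)|(hsv[...,0]>172))&(hsv[...,1]>130)&(hsv[...,2]>70))|(hsv[...,2]>190))&reg).astype(np.uint8)
cs,h=cv2.findContours(m,cv2.RETR_CCOMP,1)
i=max(range(len(cs)),key=lambda i:cv2.contourArea(cs[i]))
W=np.array([ray(c,u,v,.005)[:2] for u,v in cs[i][:,0]],np.float32);print("plate",cv2.minAreaRect(W))
for j in range(len(cs)):
    if h[0][j][3]>=0 and cv2.contourArea(cs[j])>20:
        M=cv2.moments(cs[j]);u,v=M['m10']/M['m00'],M['m01']/M['m00'];print("hole",u,v,cv2.boundingRect(cs[j]),ray(c,u,v,.005),ray(c,u,v,.025))
cr=f[60:240,0:300,::-1]
cv2.imwrite("pics/w2c.png",cv2.resize(cr,None,fx=2.6,fy=2.6,interpolation=cv2.INTER_CUBIC))
print("pred post foot/tip",proj(c,[.4954,-.0076,.055]),proj(c,[.4954,-.0076,.088]))
E
```

```text
plate ((0.4927521347999573, 0.1711122989654541), (0.09973481297492981, 0.044360000640153885), 21.47905158996582)
hole 253.69610935856988 213.15667718191375 (246, 206, 16, 15) [0.5266647  0.18465455 0.005     ] [0.52057067 0.18235568 0.025     ]
pred post foot/tip [ 85.10171412 134.92198464] [ 62.42273809 136.06627452]
```

View pics/w2c.png

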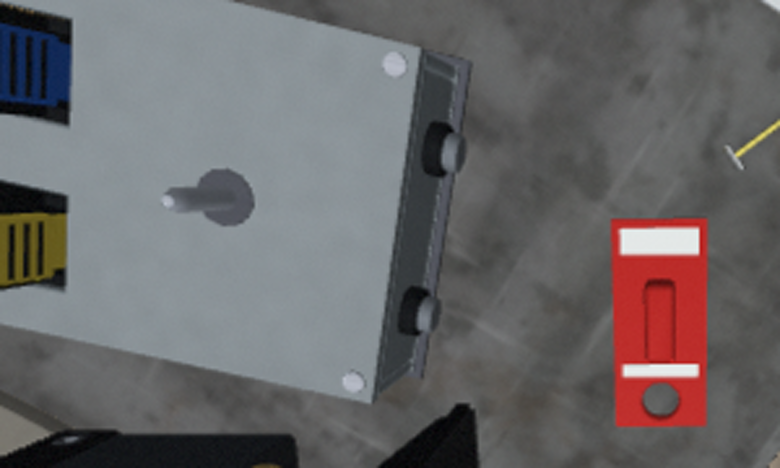

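```bash
python3 - <<'E'
from h import *
go([.4885,.1695,.07],201.3)
c=imaging.camera("wrist")
print(ray(c,253.8,183.5,.024), ray(c,86.3,135.6,.056), ray(c,63.6,137.1,.088))
E
```

```text
t 1.85 d [0.026 0.012 1.817] r [ 0.001  0.002 -0.023] F [-0.6  0.7 -0.1] op 0.0951
[0.48720079 0.1694618  0.024     ] [ 0.49539669 -0.0059501   0.056     ] [ 0.4959342  -0.00661741  0.088     ]
```

>>> step_arm(series=[{"gripper": 0,"dx": 0.03,"dy": 0.01,"dz": 0.3,"rx": 0,"ry": 0,"rz": 9},{"gripper": 0,"dx": 0.03,"dy": 0.01,"dz": 0.6,"rx": 0,"ry": 0,"rz": 9},{"gripper": 0,"dx": 0.03,"dy": 0.01,"dz": 0.6,"rx": 0,"ry": 0,"rz": 9},{"gripper": 0,"dx": 0.03,"dy": 0.01,"dz": 0.6,"rx": 0,"ry": 0,"rz": 9},{"gripper": 0,"dx": 0.03,"dy": 0.01,"dz": 0.6,"rx": 0,"ry": 0,"rz": 9},{"gripper": 0,"dx": 0.03,"dy": 0.01,"dz": 0.6,"rx": 0,"ry": 0,"rz": 9},{"gripper": 0,"dx": 0.03,"dy": 0.01,"dz": 0.6,"rx": 0,"ry": 0,"rz": 9},{"gripper": 0,"dx": 0.03,"dy": 0.01,"dz": 0.6,"rx": 0,"ry": 0,"rz": 9},{"gripper": 0,"dx": 0.03,"dy": 0.01,"dz": 1,"rx": 0,"ry": 0,"rz": 17.98},{"gripper": 0,"dx": 0.03,"dy": 0.01,"dz": 1,"rx": 0,"ry": 0,"rz": 17.98},{"gripper": 0,"dx": 0.03,"dy": 0.01,"dz": 1.2,"rx": 0,"ry": 0,"rz": 17.98},{"gripper": 0,"dx": 0.03,"dy": 0.01,"dz": 1.4,"rx": 0,"ry": 0,"rz": 17.98},{"gripper": 0,"dx": 0.03,"dy": 0.01,"dz": 1.6,"rx": 0,"ry": 0,"rz": 17.98},{"gripper": 0,"dx": 0.03,"dy": 0.01,"dz": 1.8,"rx": 0,"ry": 0,"rz": 17.98},{"gripper": 0,"dx": 0.03,"dy": 0.01,"dz": 1.8,"rx": 0,"ry": 0,"rz": 17.98},{"gripper": 0,"dx": 0.03,"dy": 0.01,"dz": 1.8,"rx": 0,"ry": 0,"rz": 17.98},{"gripper": 0,"dx": 0.03,"dy": 0.01,"dz": 1.8,"rx": 0,"ry": 0,"rz": 17.98},{"gripper": 0,"dx": 0.03,"dy": 0.01,"dz": 1.8,"rx": 0,"ry": 0,"rz": 17.98},{"gripper": 0,"dx": 0.03,"dy": 0.01,"dz": 1.8,"rx": 0,"ry": 0,"rz": 17.98}])

```text
time: 4.28
ee_pos: [0.4887, 0.1684, 0.0707]
eef_rot: [[0.932, 0.363, 0.0], [0.363, -0.932, 0.0], [0.0, 0.0, -1.0]]
force: [-0.7, -0.7, 0.4]
opening: 0.095
```

```bash
python3 - <<'E'
from h import *
go([.488,.1695,.009],21.3)
c=imaging.camera("wrist");cv2.imwrite("pics/w3.png",c["frame"][:,:,::-1])
print(env.state()['joint_positions'].round(2),proj(c,[.488,.1695,.025]),proj(c,[.5267,.1847,.005]))
E
```

```text
t 4.28 d [-0.005 -0.025  1.234] r [ 0.    -0.    -0.001] F [-0.7 -0.7  0.4] op 0.095
[ 0.23 -0.03  2.07 -0.    1.11  1.43] [254.80779017 212.45955443] [254.64118792 160.00370337]
```

View pics/w3.png

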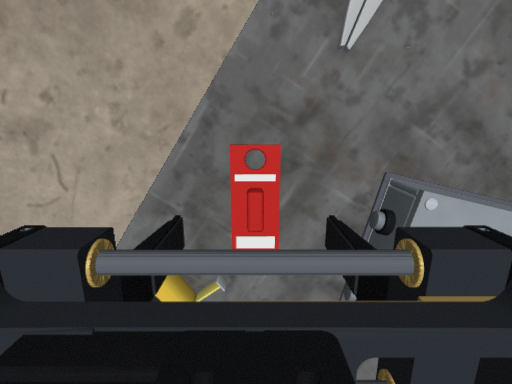

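>>> step_arm(series=[{"gripper": 0,"dx": 0,"dy": -0.02,"dz": 0.8,"rx": 0,"ry": 0,"rz": 0},{"gripper": 0,"dx": 0,"dy": -0.02,"dz": 1.1,"rx": 0,"ry": 0,"rz": 0},{"gripper": 0,"dx": 0,"dy": -0.02,"dz": 1.23,"rx": 0,"ry": 0,"rz": 0},{"gripper": 0,"dx": 0,"dy": -0.02,"dz": 1.23,"rx": 0,"ry": 0,"rz": 0},{"gripper": 255,"dx": 0,"dy": -0.02,"dz": 1.23,"rx": 0,"ry": 0,"rz": 0},{"gripper": 255,"dx": 0,"dy": -0.02,"dz": 1.23,"rx": 0,"ry": 0,"rz": 0},{"gripper": 255,"dx": 0,"dy": -0.02,"dz": 1.23,"rx": 0,"ry": 0,"rz": 0},{"gripper": 255,"dx": 0,"dy": -0.02,"dz": 1.23,"rx": 0,"ry": 0,"rz": 0},{"gripper": 255,"dx": 0,"dy": -0.02,"dz": 1.23,"rx": 0,"ry": 0,"rz": 0},{"gripper": 255,"dx": 0,"dy": -0.02,"dz": 1.23,"rx": 0,"ry": 0,"rz": 0}], newtons=30)

```text
time: 5.58
ee_pos: [0.4884, 0.1691, 0.0091]
eef_rot: [[0.933, 0.361, -0.0], [0.361, -0.933, -0.0], [-0.0, 0.0, -1.0]]
force: [0.3, 0.9, 0.1]
opening: 0.0406
```

```bash
python3 - <<'E'
from h import *
go([.488,.1695,.16],-22)
E
```

```text
t 5.58 d [-0.004 -0.01  -3.017] r [0.    0.    4.316] F [0.3 0.9 0.1] op 0.0406
```

>>> step_arm(series=[{"gripper": 255,"dx": 0,"dy": 0,"dz": 0,"rx": 0,"ry": 0,"rz": 0},{"gripper": 255,"dx": 0,"dy": 0,"dz": 0,"rx": 0,"ry": 0,"rz": 0},{"gripper": 255,"dx": 0,"dy": 0,"dz": 0,"rx": 0,"ry": 0,"rz": 0},{"gripper": 255,"dx": 0,"dy": 0,"dz": 0,"rx": 0,"ry": 0,"rz": 0},{"gripper": 255,"dx": 0,"dy": 0,"dz": 0,"rx": 0,"ry": 0,"rz": 0}])

```text
time: 6.2
ee_pos: [0.4884, 0.1691, 0.0091]
eef_rot: [[0.933, 0.361, 0.0], [0.361, -0.933, -0.0], [-0.0, 0.0, -1.0]]
force: [0.5, -0.4, -0.5]
opening: 0.0138
```

>>> step_arm(series=[{"gripper": 255,"dx": 0,"dy": 0,"dz": -0.3,"rx": 0,"ry": 0,"rz": 0},{"gripper": 255,"dx": 0,"dy": 0,"dz": -1,"rx": 0,"ry": 0,"rz": 0},{"gripper": 255,"dx": 0,"dy": 0,"dz": -2,"rx": 0,"ry": 0,"rz": 0.5},{"gripper": 255,"dx": 0,"dy": 0,"dz": -2.9,"rx": 0,"ry": 0,"rz": 1.2},{"gripper": 255,"dx": 0,"dy": 0,"dz": -2.9,"rx": 0,"ry": 0,"rz": 2},{"gripper": 255,"dx": 0,"dy": 0,"dz": -2.9,"rx": 0,"ry": 0,"rz": 3},{"gripper": 255,"dx": 0,"dy": 0,"dz": -2.9,"rx": 0,"ry": 0,"rz": 3.9},{"gripper": 255,"dx": 0,"dy": 0,"dz": -2.9,"rx": 0,"ry": 0,"rz": 4.32},{"gripper": 255,"dx": 0,"dy": 0,"dz": -2.9,"rx": 0,"ry": 0,"rz": 4.32},{"gripper": 255,"dx": 0,"dy": 0,"dz": -2.9,"rx": 0,"ry": 0,"rz": 4.32}])

```text
time: 7.45
ee_pos: [0.4885, 0.1692, 0.1547]
eef_rot: [[0.927, -0.374, 0.001], [-0.374, -0.927, 0.0], [0.001, -0.0, -1.0]]
force: [0.2, -0.7, -0.4]
opening: 0.0137
```

```bash
python3 - <<'E'
from h import *
go([.488,.1695,.16],-22)
c=imaging.camera("wrist");cv2.imwrite("pics/w4.png",c["frame"][:,:,::-1])
s=env.state();R=s['eef_rot'];p=s['ee_pos']
h=p+R@np.array([.042,0,.004]) ; print(p,"expected hole px",proj(c,h))
E
```

```text
t 7.45 d [-0.011 -0.003 -0.106] r [-0.003 -0.003  0.002] F [ 0.2 -0.7 -0.4] op 0.0137
[0.48843094 0.16915185 0.15454868] expected hole px [257.75886678 167.88719326]
```

View pics/w4.png

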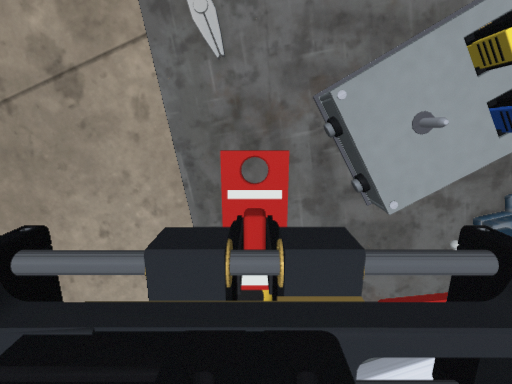

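The plate is held level with its hole visible at (255,170). Next: the hole offset and the move to above the post.

```bash
python3 - <<'E'
from h import *
c=imaging.camera("wrist");f=c["frame"];hsv=cv2.cvtColor(f,cv2.COLOR_RGB2HSV).astype(int)
s=env.state();R=s['eef_rot'];p=s['ee_pos']
m=((((hsv[...,0]<8)|(hsv[...,0]>172))&(hsv[...,1]>130)&(hsv[...,2]>70))).astype(np.uint8); m[:, :200]=0;m[:,300:]=0;m[192:]=0
hole=np.zeros_like(m);hole[152:188,235:277]=1-m[152:188,235:277]
n,l,st,ce=cv2.connectedComponentsWithStats(hole)
for k in range(1,n):
    if st[k,4]>200: print(st[k],ce[k]); H=ray(c,*ce[k],p[2]-.0045); print("hole",H,"tool",R.T@(H-p))
print("post",ray(c,421.5,122,.056))
off=H-p
for q in [(.4955,-.0065)]:
    t=np.array([q[0]-off[0],q[1]-off[1],.14]);print(t);go(t,-22)
E
```

```text
[241 157  27  26 559] [254.22003578 169.72093023]
hole [0.52702317 0.15601637 0.14992496] tool [ 0.04073011 -0.00232232  0.0045096 ]
post [ 0.49616714 -0.00483775  0.056     ]
[0.45686576 0.0066079  0.14      ]
t 7.55 d [0.633 3.25  0.288] r [-0.001 -0.001 -0.001] F [-0.7 -0.7 -0.8] op 0.0135
```

>>> step_arm(series=[{"gripper": 255,"dx": 0.15,"dy": 0.8,"dz": 0,"rx": 0,"ry": 0,"rz": 0},{"gripper": 255,"dx": 0.35,"dy": 1.8,"dz": 0,"rx": 0,"ry": 0,"rz": 0},{"gripper": 255,"dx": 0.55,"dy": 2.7,"dz": 0.2,"rx": 0,"ry": 0,"rz": 0},{"gripper": 255,"dx": 0.63,"dy": 3.25,"dz": 0.29,"rx": 0,"ry": 0,"rz": 0},{"gripper": 255,"dx": 0.63,"dy": 3.25,"dz": 0.29,"rx": 0,"ry": 0,"rz": 0},{"gripper": 255,"dx": 0.63,"dy": 3.25,"dz": 0.29,"rx": 0,"ry": 0,"rz": 0}])

```text
time: 8.3
ee_pos: [0.4569, 0.0071, 0.14]
eef_rot: [[0.927, -0.375, 0.001], [-0.375, -0.927, 0.0], [0.0, -0.001, -1.0]]
force: [-0.8, 0.8, -1.3]
opening: 0.0137
```

```bash
python3 - <<'E'
from h import *
go([.45687,.0066,.14],-22)
c=imaging.camera("wrist");cv2.imwrite("pics/w5.png",cv2.resize(c["frame"][100:260,150:370,::-1],None,fx=3,fy=3,interpolation=cv2.INTER_CUBIC))
c=imaging.camera("top");cv2.imwrite("pics/t5.png",cv2.resize(c["frame"][160:270,170:340,::-1],None,fx=4,fy=4,interpolation=cv2.INTER_CUBIC))
E
```

```text
t 8.3 d [ 0.003  0.01  -0.   ] r [-0.003 -0.002 -0.003] F [-0.8  0.8 -1.3] op 0.0137
```

View pics/w5.png

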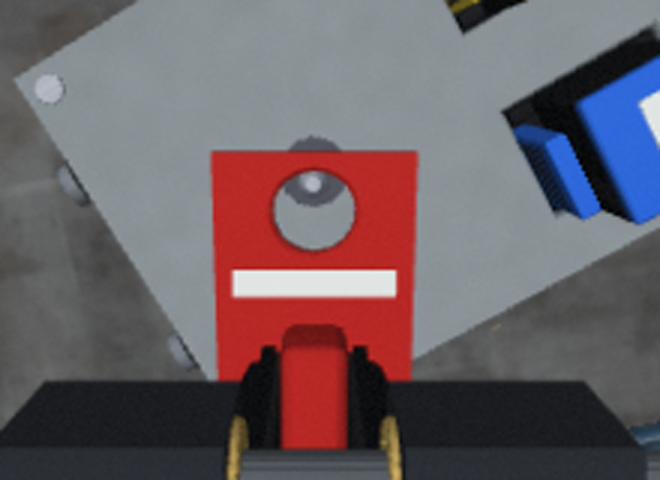

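View pics/t5.png

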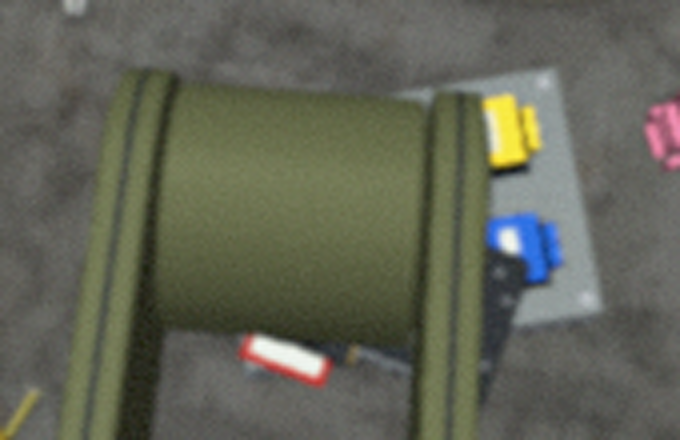

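```bash
python3 - <<'E'
from h import *
c=imaging.camera("wrist")
s=env.state();R=s['eef_rot'];p=s['ee_pos']
H=ray(c,254.3,169.4,p[2]-.0043);T=ray(c,254.1,160.3,.088);F=ray(c,254.6,156.7,.056)
print(H,T,F, R.T@(T-H)*1000,R.T@(F-H)*1000)
E
```

```text
[ 0.49583299 -0.00575258  0.13569506] [ 0.496124   -0.00565268  0.088     ] [ 0.49554813 -0.0058743   0.056     ] [ 0.21346221 -0.18717228 47.69520486] [-0.25060102  0.24325932 79.69489417]
```

Hole and post agree to within 0.3 mm, so I'm lowering.

>>> step_arm(series=[{"gripper": 255,"dx": 0,"dy": 0,"dz": 0.5,"rx": 0,"ry": 0,"rz": 0},{"gripper": 255,"dx": 0,"dy": 0,"dz": 0.9,"rx": 0,"ry": 0,"rz": 0},{"gripper": 255,"dx": 0,"dy": 0,"dz": 1.15,"rx": 0,"ry": 0,"rz": 0},{"gripper": 255,"dx": 0,"dy": 0,"dz": 1.3,"rx": 0,"ry": 0,"rz": 0},{"gripper": 255,"dx": 0,"dy": 0,"dz": 1.4,"rx": 0,"ry": 0,"rz": 0},{"gripper": 255,"dx": 0,"dy": 0,"dz": 1.48,"rx": 0,"ry": 0,"rz": 0},{"gripper": 255,"dx": 0,"dy": 0,"dz": 1.5,"rx": 0,"ry": 0,"rz": 0},{"gripper": 255,"dx": 0,"dy": 0,"dz": 1.5,"rx": 0,"ry": 0,"rz": 0}])

```text
time: 9.45
ee_pos: [0.4568, 0.0066, 0.0649]
eef_rot: [[0.927, -0.375, 0.001], [-0.375, -0.927, -0.0], [0.001, -0.0, -1.0]]
force: [-0.5, 0.1, -0.6]
opening: 0.014
```

```bash
python3 - <<'E'
from h import *
go([.45687,.0066,.0645],-22)
c=imaging.camera("wrist");cv2.imwrite("pics/w6.png",cv2.resize(c["frame"][100:260,150:370,::-1],None,fx=3,fy=3,interpolation=cv2.INTER_CUBIC))
c=imaging.camera("side");cv2.imwrite("pics/s6.png",cv2.resize(c["frame"][140:280,170:330,::-1],None,fx=4,fy=4,interpolation=cv2.INTER_CUBIC))
E
```

```text
t 9.45 d [0.001 0.    0.009] r [-0.001 -0.003 -0.005] F [-0.5  0.1 -0.6] op 0.014
```

View pics/w6.png

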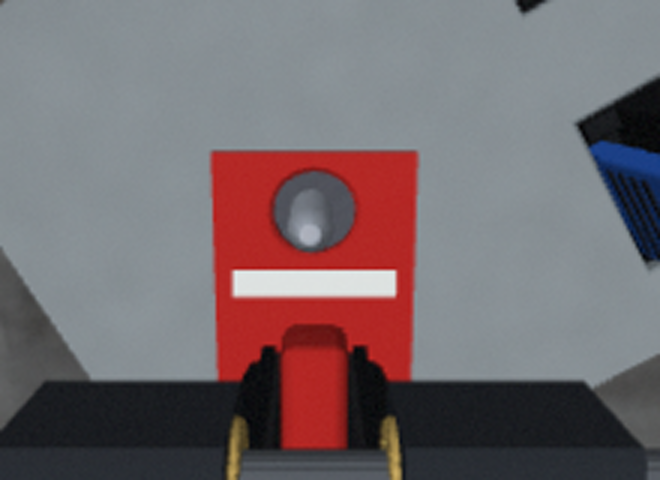

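View pics/s6.png

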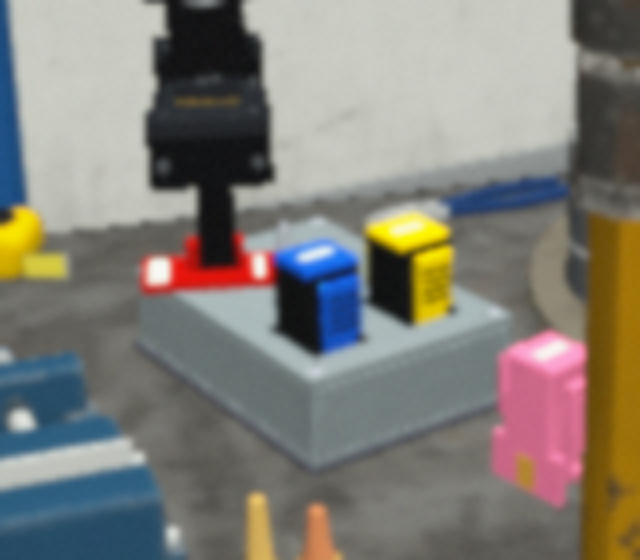

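The post is through the hole, with the plate about 1 mm above the box. I'll press it down lightly, release and retreat.

>>> step_arm(series=[{"gripper": 255,"dx": 0,"dy": 0,"dz": 0.025,"rx": 0,"ry": 0,"rz": 0},{"gripper": 255,"dx": 0,"dy": 0,"dz": 0.025,"rx": 0,"ry": 0,"rz": 0},{"gripper": 160,"dx": 0,"dy": 0,"dz": 0.025,"rx": 0,"ry": 0,"rz": 0},{"gripper": 160,"dx": 0,"dy": 0,"dz": 0.02,"rx": 0,"ry": 0,"rz": 0},{"gripper": 160,"dx": 0,"dy": 0,"dz": 0.01,"rx": 0,"ry": 0,"rz": 0},{"gripper": 160,"dx": 0,"dy": 0,"dz": 0,"rx": 0,"ry": 0,"rz": 0}])

```text
time: 10.3
ee_pos: [0.4565, 0.0067, 0.0646]
eef_rot: [[0.927, -0.375, -0.0], [-0.375, -0.927, 0.0], [-0.0, 0.0, -1.0]]
force: [-0.9, 0.1, 0.0]
opening: 0.035
```

>>> step_arm(series=[{"gripper": 160,"dx": 0,"dy": 0,"dz": -0.3,"rx": 0,"ry": 0,"rz": 0},{"gripper": 160,"dx": 0,"dy": 0,"dz": -1,"rx": 0,"ry": 0,"rz": 0},{"gripper": 60,"dx": 0,"dy": 0,"dz": -2,"rx": 0,"ry": 0,"rz": 0},{"gripper": 60,"dx": 0,"dy": 0,"dz": -2.2,"rx": 0,"ry": 0,"rz": 0},{"gripper": 60,"dx": 0,"dy": 0,"dz": -2.2,"rx": 0,"ry": 0,"rz": 0}])

```text
time: 10.92
ee_pos: [0.4572, 0.0066, 0.176]
eef_rot: [[0.927, -0.375, 0.002], [-0.375, -0.927, -0.0], [0.002, -0.001, -1.0]]
force: [1.0, 0.1, -0.1]
opening: 0.0599
```

```bash
python3 - <<'E'
from h import *
go([.539,-.087,.18],8)
c=imaging.camera("wrist");cv2.imwrite("pics/w7.png",c["frame"][:,:,::-1])
c=imaging.camera("side");cv2.imwrite("pics/s7.png",cv2.resize(c["frame"][140:280,170:330,::-1],None,fx=4,fy=4,interpolation=cv2.INTER_CUBIC))
E
```

```text
t 10.93 d [ 2.22   1.121 -0.076] r [-0.    -0.015 -3.004] F [ 1.   0.1 -0.1] op 0.0599
```

View pics/w7.png

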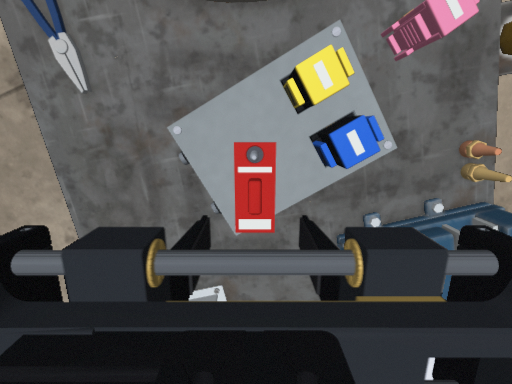

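View pics/s7.png

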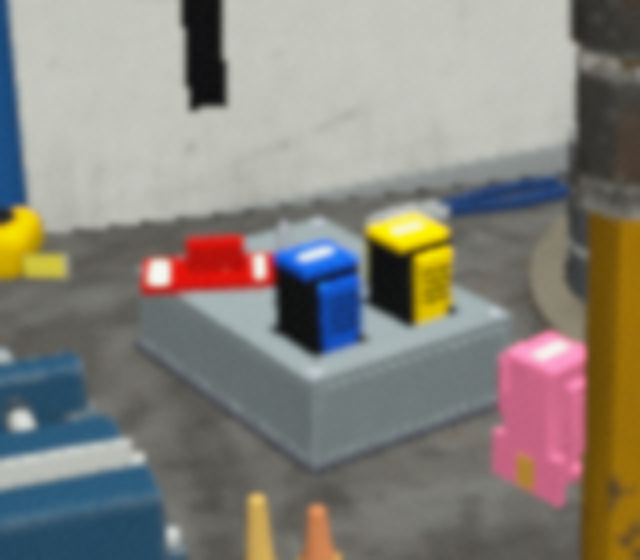

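The plate lies flat on its post. In this view yellow is at (322,76) in the far socket, blue at (352,142) and the pink one off the box at (430,28). Moving above the yellow one.

>>> step_arm(series=[{"gripper": 40,"dx": 0.8,"dy": 0.4,"dz": -0.08,"rx": 0,"ry": 0,"rz": -0.9},{"gripper": 40,"dx": 1.6,"dy": 0.8,"dz": -0.08,"rx": 0,"ry": 0,"rz": -1.9},{"gripper": 40,"dx": 2.22,"dy": 1.12,"dz": -0.08,"rx": 0,"ry": 0,"rz": -2.8},{"gripper": 40,"dx": 2.22,"dy": 1.12,"dz": -0.08,"rx": 0,"ry": 0,"rz": -3},{"gripper": 40,"dx": 2.22,"dy": 1.12,"dz": -0.08,"rx": 0,"ry": 0,"rz": -3},{"gripper": 40,"dx": 2.22,"dy": 1.12,"dz": -0.08,"rx": 0,"ry": 0,"rz": -3}])

```text
time: 11.78
ee_pos: [0.5376, -0.086, 0.1779]
eef_rot: [[0.99, 0.138, -0.001], [0.138, -0.99, 0.0], [-0.001, -0.001, -1.0]]
force: [0.4, -0.1, 0.4]
opening: 0.08
```

```bash
python3 - <<'E'
from h import *
go([.539,-.087,.18],8)
c=imaging.camera("wrist");f=c["frame"];cv2.imwrite("pics/w8.png",cv2.resize(f[100:300,130:390,::-1],None,fx=3,fy=3,interpolation=cv2.INTER_CUBIC))
s=env.state();print(s['ee_pos'])
hsv=cv2.cvtColor(f,cv2.COLOR_RGB2HSV)
m=cv2.inRange(hsv,(22,150,100),(35,255,255));m[:,:180]=0;m[:,330:]=0;m[245:]=0
n,l,st,ce=cv2.connectedComponentsWithStats(m)
for k in range(1,n):
    if st[k,4]>60: print(st[k],ce[k],ray(c,*ce[k],.103))
E
```

```text
t 11.78 d [ 0.026  0.024 -0.042] r [-0.004  0.007 -0.004] F [ 0.4 -0.1  0.4] op 0.08
[ 0.53774436 -0.08604223  0.17825966]
[ 229  179   55   40 1600] [256.179375 197.786875] [ 0.541772   -0.08516112  0.103     ]
```

View pics/w8.png

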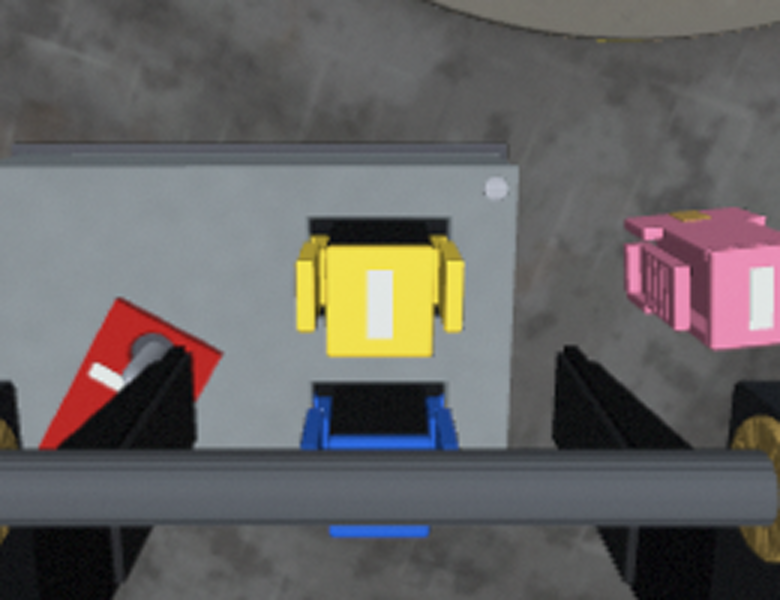

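```bash
python3 - <<'E'
from h import *
c=imaging.camera("wrist")
for u,v in [(256.5,200.4),(256.6,200.8),(256.7,199.8)]: print(ray(c,u-.3,v-.3,.103))
print(ray(c,130+327/3,100+356/3,.103),ray(c,130+435/3,100+356/3,.103),ray(c,130+435/3,100+245/3,.103))
go([.5385,-.0858,.10],7.9)
E
```

```text
[ 0.5396954  -0.08556491  0.103     ]
[ 0.53932162 -0.08571292  0.103     ]
[ 0.54030114 -0.08566949  0.103     ]
[ 0.5191494  -0.07181485  0.103     ] [ 0.52392635 -0.10599531  0.103     ] [ 0.55962283 -0.10033414  0.103     ]
t 11.88 d [ 0.013 -0.005  1.57 ] r [-0.001  0.001  0.008] F [-0.5  0.4  0.6] op 0.08
```

>>> step_arm(series=[{"gripper": 40,"dx": 0.02,"dy": 0.01,"dz": 0.8,"rx": 0,"ry": 0,"rz": 0},{"gripper": 40,"dx": 0.02,"dy": 0.01,"dz": 1.5,"rx": 0,"ry": 0,"rz": 0},{"gripper": 40,"dx": 0.02,"dy": 0.01,"dz": 2,"rx": 0,"ry": 0,"rz": 0},{"gripper": 40,"dx": 0.02,"dy": 0.01,"dz": 2.35,"rx": 0,"ry": 0,"rz": 0},{"gripper": 40,"dx": 0.02,"dy": 0.01,"dz": 2.35,"rx": 0,"ry": 0,"rz": 0},{"gripper": 40,"dx": 0.02,"dy": 0.01,"dz": 2.35,"rx": 0,"ry": 0,"rz": 0}])

```text
time: 12.62
ee_pos: [0.5404, -0.0874, 0.0624]
eef_rot: [[0.99, 0.139, 0.002], [0.139, -0.99, -0.001], [0.002, 0.001, -1.0]]
force: [1.7, -1.0, 0.1]
opening: 0.0801
```

```bash
python3 - <<'E'
from h import *
go([.539,-.0863,.061],7.9)
c=imaging.camera("side");cv2.imwrite("pics/s9.png",cv2.resize(c["frame"][130:280,180:330,::-1],None,fx=4,fy=4,interpolation=cv2.INTER_CUBIC))
c=imaging.camera("wrist");cv2.imwrite("pics/w9.png",c["frame"][:,:,::-1])
E
```

```text
t 12.62 d [-0.025 -0.025  0.029] r [ 0.005 -0.011  0.006] F [ 1.7 -1.   0.1] op 0.0801
```

View pics/s9.png

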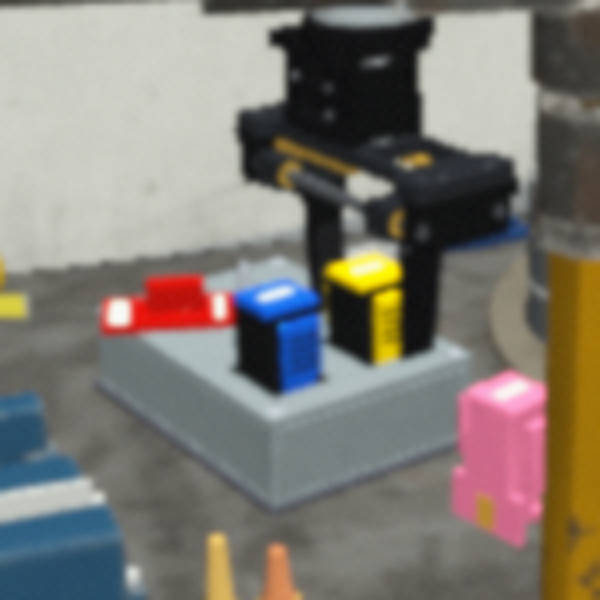

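View pics/w9.png

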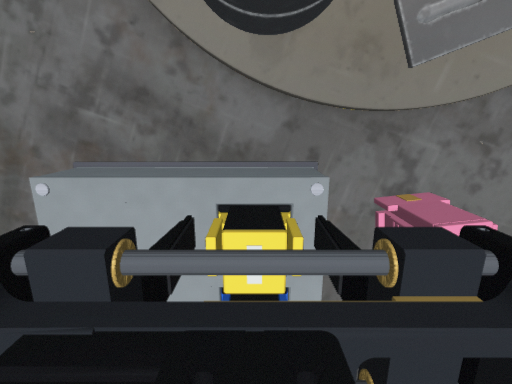

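The fingers straddle the yellow carrier evenly, with its cap at (254,262). Closing now.

>>> step_arm(series=[{"gripper": 100,"dx": -0.02,"dy": -0.02,"dz": 0.03,"rx": 0,"ry": 0,"rz": 0},{"gripper": 255,"dx": -0.02,"dy": -0.02,"dz": 0.03,"rx": 0,"ry": 0,"rz": 0},{"gripper": 255,"dx": -0.02,"dy": -0.02,"dz": 0.03,"rx": 0,"ry": 0,"rz": 0},{"gripper": 255,"dx": -0.02,"dy": -0.02,"dz": 0.03,"rx": 0,"ry": 0,"rz": 0},{"gripper": 255,"dx": -0.02,"dy": -0.02,"dz": 0.03,"rx": 0,"ry": 0,"rz": 0},{"gripper": 255,"dx": -0.02,"dy": -0.02,"dz": 0.03,"rx": 0,"ry": 0,"rz": 0},{"gripper": 255,"dx": -0.02,"dy": -0.02,"dz": 0.03,"rx": 0,"ry": 0,"rz": 0},{"gripper": 255,"dx": -0.02,"dy": -0.02,"dz": 0.03,"rx": 0,"ry": 0,"rz": 0}], newtons=35)

```text
time: 13.72
ee_pos: [0.5387, -0.0866, 0.0603]
eef_rot: [[0.99, 0.138, 0.001], [0.138, -0.99, -0.0], [0.001, 0.0, -1.0]]
force: [-1.0, -0.2, 4.6]
opening: 0.0374
```

```bash
python3 - <<'E'
from h import *
go([.539,-.0863,.161],7.9);print(env.state()['ee_pos'])
E
```

```text
t 13.72 d [ 0.007 -0.005 -2.014] r [ 0.003 -0.004  0.005] F [-1.  -0.2  4.6] op 0.0374
[ 0.53874692 -0.08661283  0.06032342]
```

Both catches are at their stops (opening about 37–40 mm). Drawing up gently first.

>>> step_arm(series=[{"gripper": 255,"dx": 0,"dy": 0,"dz": -0.06,"rx": 0,"ry": 0,"rz": 0},{"gripper": 255,"dx": 0,"dy": 0,"dz": -0.12,"rx": 0,"ry": 0,"rz": 0},{"gripper": 255,"dx": 0,"dy": 0,"dz": -0.2,"rx": 0,"ry": 0,"rz": 0},{"gripper": 255,"dx": 0,"dy": 0,"dz": -0.3,"rx": 0,"ry": 0,"rz": 0},{"gripper": 255,"dx": 0,"dy": 0,"dz": -0.3,"rx": 0,"ry": 0,"rz": 0}])

```text
time: 14.35
ee_pos: [0.5387, -0.0864, 0.0754]
eef_rot: [[0.99, 0.138, 0.001], [0.138, -0.99, 0.0], [0.001, 0.0, -1.0]]
force: [0.2, -1.9, -1.6]
opening: 0.0371
```

```bash
python3 - <<'E'
from h import *
go([.5387,-.0866,.1605],7.9);print(env.state()['ee_pos'])
c=imaging.camera("side");cv2.imwrite("pics/s10.png",cv2.resize(c["frame"][130:280,180:330,::-1],None,fx=4,fy=4,interpolation=cv2.INTER_CUBIC))
E
```

```text
t 14.35 d [ 1.000e-03  4.000e-03 -1.703e+00] r [ 0.001 -0.004  0.005] F [ 0.2 -1.9 -1.6] op 0.0371
[ 0.53870858 -0.08641     0.07537471]
```

View pics/s10.png

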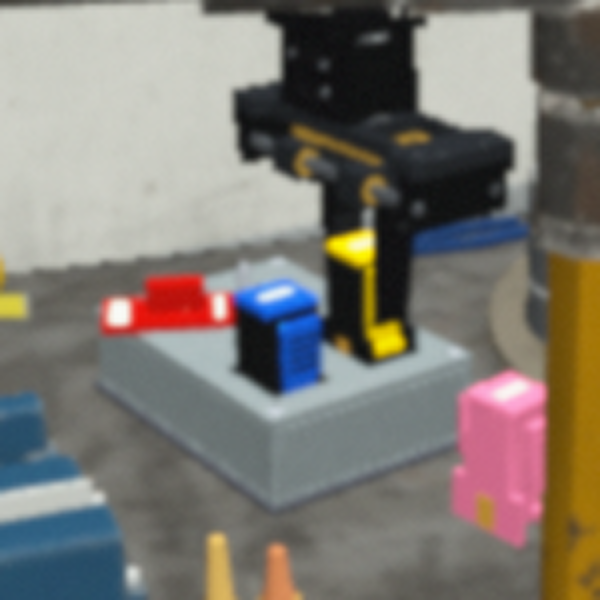

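The carrier is rising out of the socket, with its lower ledge now visible. Continuing to 10 cm.

>>> step_arm(series=[{"gripper": 255,"dx": 0,"dy": 0,"dz": -0.15,"rx": 0,"ry": 0,"rz": 0},{"gripper": 255,"dx": 0,"dy": 0,"dz": -0.35,"rx": 0,"ry": 0,"rz": 0},{"gripper": 255,"dx": 0,"dy": 0,"dz": -0.6,"rx": 0,"ry": 0,"rz": 0},{"gripper": 255,"dx": 0,"dy": 0,"dz": -0.9,"rx": 0,"ry": 0,"rz": 0},{"gripper": 255,"dx": 0,"dy": 0,"dz": -1.2,"rx": 0,"ry": 0,"rz": 0},{"gripper": 255,"dx": 0,"dy": 0,"dz": -1.5,"rx": 0,"ry": 0,"rz": 0},{"gripper": 255,"dx": 0,"dy": 0,"dz": -1.7,"rx": 0,"ry": 0,"rz": 0},{"gripper": 255,"dx": 0,"dy": 0,"dz": -1.7,"rx": 0,"ry": 0,"rz": 0},{"gripper": 255,"dx": 0,"dy": 0,"dz": -1.7,"rx": 0,"ry": 0,"rz": 0},{"gripper": 255,"dx": 0,"dy": 0,"dz": -1.7,"rx": 0,"ry": 0,"rz": 0},{"gripper": 255,"dx": 0,"dy": 0,"dz": -1.7,"rx": 0,"ry": 0,"rz": 0},{"gripper": 255,"dx": 0,"dy": 0,"dz": -1.7,"rx": 0,"ry": 0,"rz": 0}])

```text
time: 15.9
ee_pos: [0.5383, -0.0864, 0.1594]
eef_rot: [[0.99, 0.138, -0.0], [0.138, -0.99, 0.0], [-0.0, -0.0, -1.0]]
force: [-0.4, -0.4, -2.7]
opening: 0.0375
```

```bash
python3 - <<'E'
from h import *
go([.5387,-.0866,.1605],7.9);print(env.state()['ee_pos'],abs(env.state()['qd']).max())
c=imaging.camera("side");cv2.imwrite("pics/s11.png",cv2.resize(c["frame"][100:280,150:350,::-1],None,fx=3,fy=3,interpolation=cv2.INTER_CUBIC))
c=imaging.camera("wrist");cv2.imwrite("pics/w11.png",c["frame"][:,:,::-1])
c=imaging.camera("top");cv2.imwrite("pics/t11.png",c["frame"][:,:,::-1])
E
```

```text
t 15.9 d [ 0.008  0.006 -0.023] r [-0.001  0.003  0.006] F [-0.4 -0.4 -2.7] op 0.0375
[ 0.53826227 -0.08637218  0.15936875] 0.002686495978052936
```

View pics/s11.png

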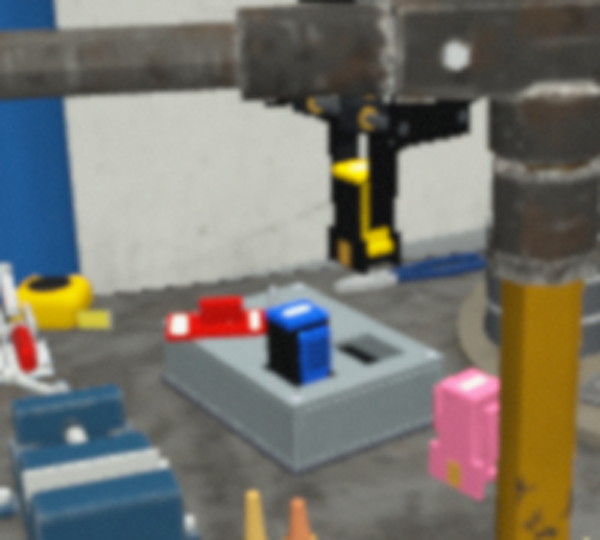

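View pics/w11.png

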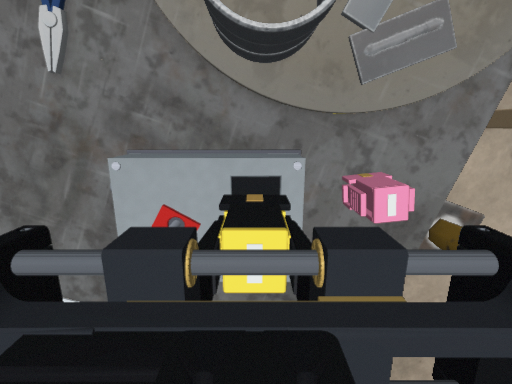

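View pics/t11.png

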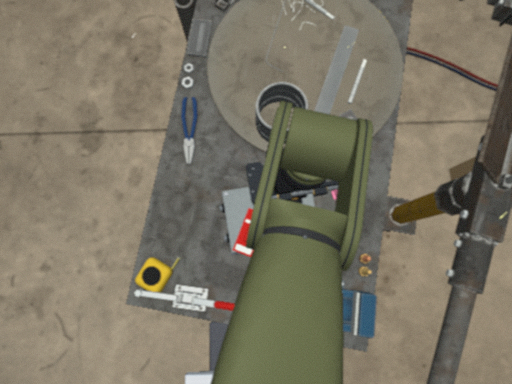

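The yellow carrier is clear and upright about 99 mm up, its socket is empty at crop (370,350), blue is seated and the plate is on its post. Handing in.

```bash
python3 -c "
from bench import env
print(env.hand_in())"
```

```text
the job is handed in; nothing more can be done
None
```

The job is handed in at about 16 s of the 51 s allowed; the interface reports no verdict.

- **Plate:** I set the red plate's hole over the post and released it. The side and wrist pictures show it lying flat on the box with the post through the hole.
- **Yellow carrier:** I pinched its two catches and drew it straight up. It is held upright and still, about 99 mm above its seat, and its socket is empty.
- **Everything else:** The blue carrier is still plugged in. The pink look-alike, tape measure and pliers show no sign of having moved. I had no separate view of the nozzles beyond the side and top pictures, where they look undisturbed.
- **Checks that disagreed:**
  - The top and wrist cameras differed by 1–2 mm, so I aligned the hole and post within a single wrist view, where they agreed to about 0.3 mm.
  - The gripper read 37.5 mm open on the carrier, where 40 mm was expected with both catches pinched. The carrier came out freely all the same.

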